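# Start the mould shaker in the pastry kitchen

## Task

Start the vibrating table that settles the filled chocolate mould: on its white control box press the yellow button (programme) all the way down, hold it for about half a second and let it come right back up, then do the same with the green button (start). Press one button at a time, and do not press the blue or the red button.

Things in the scene. Friction and masses are not known exactly. Their poses are not given: they have to be found in the camera images.
- yellow_top (a point): Centre of the top face of the yellow programme button (the first to press); the point moves with the cap. Round flat yellow cap, 36 mm across, in an aluminium collar 52 mm across. Cap top 82 mm above the table, 10 mm above its collar. Pressed straight down it sinks 6 mm to its stop; the spring takes 1.2 N to start and 4 N at the stop, and lifts it back when let go.
- green_top (a point): Centre of the top face of the green start button (the second to press); the point moves with the cap. Round flat green cap, 36 mm across, in an aluminium collar 52 mm across. Cap top 82 mm above the table, 10 mm above its collar. Pressed straight down it sinks 6 mm to its stop; the spring takes 1.2 N to start and 4 N at the stop, and lifts it back when let go.
- blue_top (a point): Centre of the top face of the blue light button (a bystander, not to be pressed); the point moves with the cap. Round flat blue cap, 36 mm across, in an aluminium collar 52 mm across. Same height and make as the yellow one. The four buttons form a square, 80 mm between neighbours, on the level black top (60 mm above the table) of a white box; which colour has which corner varies.
- red_top (a point): Centre of the top face of the red stop button (a bystander, not to be pressed); the point moves with the cap. Round flat red cap, 36 mm across, in an aluminium collar 52 mm across. Same height and make as the yellow one. The four buttons form a square, 80 mm between neighbours, on the level black top (60 mm above the table) of a white box; which colour has which corner varies.

How it is judged:
By the outcome, as a careful person would: the job done as asked, in the order asked, and still so for the second after the job is handed in, with the robot touching nothing.
It also fails if it takes over 32 s, if anything falls off the work surface, if the arm or the gripper's body presses on something with over 40 N, if the wrist force passes 120 N, or if a joint passes its speed limit or range.

## Robot

A 6-joint arm with a two-finger parallel gripper is mounted at the origin on the work surface. World frame = base frame: x ahead of the robot, y to its left, z up, the work surface at z = 0. Lengths are in mm, angles in rad, forces in N, time in s.
With the tool pointing down it reaches from about 400 to 825 mm from the base axis. Payload 7 kg.
Tool frame: the origin (TCP) lies at the very end of the fingers, on their centre line; the grasp point (between the pads) lies 19 mm behind it; z points along the fingers, y is the line along which they close (so a half turn about z gives the same grasp; the last joint's range is limited). The gripper opens to 88 mm and grips with 3 to 60 N. Pads are 19 mm wide; open, the fingers measure 130 mm over their backs; the gripper's body (78 mm by 193 mm) begins 47 mm behind the grasp point.
Start: joints at [1.41, 0.359, 0.012, 0, -1.224, -0.288], TCP at [292.877, 608.127, 226.561] pointing down, gripper open.
Joint ranges: [-3.07, 3.07], [-1.43, 2.12], [-1.02, 1.25], [-3.03, 1.67], [-3.05, -0], [-3.03, 3.03]. Speed limits (rad/s): [2.39, 2.39, 3.01, 3.14, 3.14, 3.14].

## Interface

Orientations are given as a unit quaternion [x, y, z, w].
In Python, from plant import bot gives the robot as it stands. Calls block until the motion is done:
- bot.move_ptp(position, orientation): joint-space move of the TCP to a pose.
- bot.line_to(position, velocity=150, ori=None): straight line of the TCP; ori=None keeps the orientation; velocity is the mean speed in mm/s.
- bot.move_joints(angles): joint-space move.
- bot.move_gripper(opening, force=None): finger opening in mm; force is the grip in N (None keeps the last); returns when the fingers have stopped.
- bot.pause(seconds).
- bot.solve_ik(position, orientation): joint angles nearest the present ones, or None.
- bot.read_state(): the state.
- bot.camera(name): name is "scene" or "top" or "wrist"; returns the picture (420x560x3 uint8, red, green, blue); there is no depth.
- bot.get_calibration(name): a dict with "fx", "fy", "cx", "cy" (pixels), "view" (4x4, takes a point from world to camera coordinates); the wrist camera has in their place "T_tool_cam" (4x4, takes a point from camera to tool coordinates, whose origin is the TCP and whose axes are the flange's). Camera axes: x right, y up, looking along -z (the intrinsics and any distortion apply to the point x, -y, -z); pixel columns grow to the right and rows downward; lengths in mm; the calibration is good to about 2 mm. A picture is of the moment at which its call begins: read the wrist's pose just before it. get_calibration takes no time and is no camera call.
A pose or a line that the arm cannot do raises bot.Unreachable and nothing moves.
- bot.close_job(): hands the job in; it is judged then, once.
The state is a dict: "t": time; "joint_pos": joint angles; "qvel": joint speeds; "tau": joint torques, N m; "tcp_pos": TCP position; "eef_rot": TCP orientation; "contact_force": force on the tool from outside, world axes, zero at the start; "moment": the same for the moment, N m; "width": finger opening in mm; "finger_force": force on a finger pad.
Only numpy, scipy, OpenCV 4.12 (cv2) and the standard library are available. Lean on these libraries where they do the work, as an engineer would, in place of code of your own. Each camera call takes 0.05 s, during which the arm holds its last target. There are 200 camera calls.

## Working session

There is one attempt and no reset: what is moved stays moved. The work goes in short steps, each a Python script; the robot and the scene stay as the last script left them, time stands still between calls to the robot, and variables do not carry over. Pictures are saved under pics/ and viewed, at most 10 in all, crops included, and the job is handed in when it is done.

```bash
mkdir -p pics; python3 - <<'E'
from plant import bot
import cv2
s=bot.read_state();print(s)
for n in("top","scene"):
    cv2.imwrite(f"pics/{n}0.png",bot.camera(n)[:,:,::-1])
    print(n,bot.get_calibration(n))
print(bot.get_calibration("wrist"))
E
```

```text
{'t': 0.0, 'joint_pos': array([ 1.41010836e+00,  3.59355841e-01,  1.10668672e-02, -3.90034612e-04,
       -1.22410967e+00, -2.88083651e-01]), 'qvel': array([-0.00092669, -0.00023897,  0.00106632,  0.00114484,  0.00049783,
        0.00089893]), 'tau': array([-1.01523074e-03, -5.82722890e+01,  2.93060213e+01,  6.99709520e+00,
        6.92052490e-03, -1.62214396e-04]), 'tcp_pos': array([292.66230143, 607.70230303, 225.63907081]), 'eef_rot': array([ 9.74915845e-01, -2.22572278e-01, -1.31991858e-04,  8.11206537e-04]), 'contact_force': array([-0.04524603,  0.16001381, -0.20748216]), 'moment': array([ 0.05030787, -0.01055415,  0.00828955]), 'finger_force': 0.0, 'width': 87.62638761281582}
top {'fx': 492.23995494848845, 'fy': 492.23995494848845, 'cx': 275.02867072480046, 'cy': 209.9087624172533, 'view': array([[ 1.29531141e-01, -9.91575151e-01,  6.35202224e-04,
         4.56362093e+01],
       [ 9.69721181e-01,  1.26810019e-01,  2.08710446e-01,
        -5.90454165e+02],
       [-2.07032642e-01, -2.64185331e-02,  9.77977273e-01,
        -6.51311308e+02],
       [ 0.00000000e+00,  0.00000000e+
[... 269 characters left out ...]
82e-01,  3.55900002e-01,  7.22014327e-01,
         2.09535728e+02],
       [ 6.27407848e-01, -3.57476476e-01,  6.91787512e-01,
        -1.04630164e+03],
       [ 0.00000000e+00,  0.00000000e+00,  0.00000000e+00,
         1.00000000e+00]])}
{'fx': 315.17474657526293, 'fy': 315.17474657526293, 'cx': 280.87454575423334, 'cy': 211.11535359879778, 'T_tool_cam': array([[-2.04817660e-05,  9.52941656e-01,  3.03153755e-01,
         8.30737663e+01],
       [ 9.99999998e-01,  3.28798287e-06,  5.72267697e-05,
        -4.73005230e-01],
       [ 5.35370084e-05,  3.03153756e-01, -9.52941655e-01,
        -1.57314181e+02],
       [ 0.00000000e+00,  0.00000000e+00,  0.00000000e+00,
         1.00000000e+00]])}
```

View pics/top0.png

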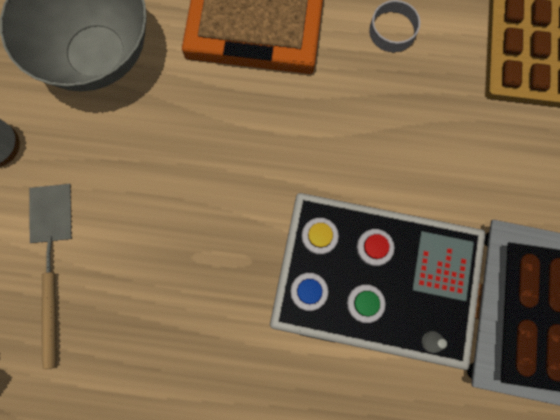

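View pics/scene0.png

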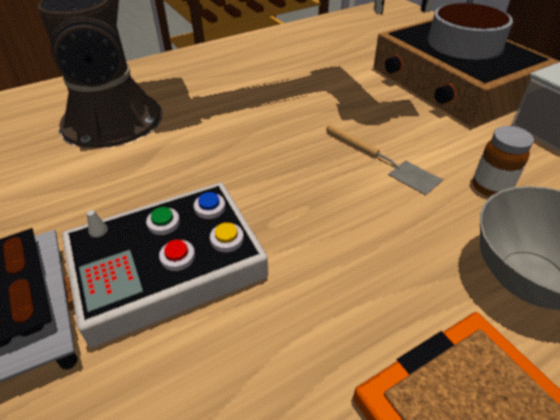

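The top view shows yellow at (320,235) and green at (367,303). Red is at (376,246), blue at (310,291), and a small knob sits on the box at (433,342). I'll localise the caps in both fixed views, then hover and check with the wrist camera.

```bash
cat > h.py <<'E'
import cv2, numpy as np
from scipy.spatial.transform import Rotation as R
H={'yellow':(22,32),'green':(45,80),'blue':(105,125),'red':(0,6)}
def cap_px(img,c,near=None):
    hsv=cv2.cvtColor(img,cv2.COLOR_RGB2HSV)
    m=cv2.inRange(hsv,(H[c][0],150,60),(H[c][1],255,255))
    n,_,st,ce=cv2.connectedComponentsWithStats(m)
    k=[i for i in range(1,n) if st[i,4]>150 and 0.6<st[i,2]/st[i,3]<1.7]
    i=max(k,key=lambda i:st[i,4]) if near is None else min(k,key=lambda i:np.hypot(*(ce[i]-near)))
    return ce[i],st[i]
def ray_plane(px,cal,T,z):  # T camera->world
    d=T[:3,:3]@np.array([(px[0]-cal['cx'])/cal['fx'],-(px[1]-cal['cy'])/cal['fy'],-1])
    return T[:3,3]+d*(z-T[2,3])/d[2]
def tool_T(s):
    T=np.eye(4);T[:3,:3]=R.from_quat(s['eef_rot']).as_matrix();T[:3,3]=s['tcp_pos'];return T
E
python3 - <<'E'
from h import *
from plant import bot
for n in("top","scene"):
    im=cv2.imread(f"pics/{n}0.png")[:,:,::-1].copy();cal=bot.get_calibration(n);T=np.linalg.inv(cal['view'])
    for c in H:
        near={'top':dict(yellow=(320,235),green=(367,303),blue=(310,291),red=(376,246)),'scene':dict(yellow=(227,233),green=(161,216),blue=(209,201),red=(176,250))}[n][c]
        p,st=cap_px(im,c,near);print(n,c,p.round(1),st[2:],ray_plane(p,cal,T,82).round(1))
E
```

```text
top yellow [320.  234.6] [ 23  24 436] [548.6  54.5  82. ]
top green [367.  303.1] [ 24  23 416] [463.6 -19.   82. ]
top blue [309.3 291. ] [ 24  23 438] [469.5  60.4  82. ]
top red [376.3 246.1] [ 24  23 448] [542.6 -24.7  82. ]
scene yellow [225.6 231.2] [ 21  20 322] [552.3  52.4  82. ]
scene green [161.1 214.8] [ 20  17 272] [466.6 -21.1  82. ]
scene blue [208.1 199.8] [ 20  17 282] [473.3  58.   82. ]
scene red [175.4 249.3] [ 22  22 374] [547.2 -27.1  82. ]
```

```bash
python3 - <<'E'
from h import *
from plant import bot
yaw=-1.47;q=[np.cos(yaw/2),np.sin(yaw/2),0,0]
bot.move_gripper(0)
bot.move_ptp([530,35,190],q)
bot.pause(0.3)
s=bot.read_state();im=bot.camera("wrist");cv2.imwrite("pics/w0.png",im[:,:,::-1])
cal=bot.get_calibration("wrist");T=tool_T(s)@cal['T_tool_cam']
print(s['t'],s['tcp_pos'],s['eef_rot'],s['joint_pos'].round(3),s['contact_force'],s['width'])
for c in H:
    p,st=cap_px(im,c);print(c,p.round(1),st,ray_plane(p,cal,T,82).round(1))
E
```

```text
4.05 [530.02733542  35.37061824 189.97776797] [ 7.42054509e-01 -6.70339545e-01 -3.68068766e-06  1.94233414e-05] [ 0.436  0.151 -0.357  0.    -1.063 -0.335] [ 0.99300483  0.44514433 -0.56522414] 0.6214467984590067
yellow [256.7 223.2] [ 238  205   38   38 1132] [550.9  50.9  82. ]
green [365.6 153.3] [ 343  132   43   41 1089] [465.4 -20.1  82. ]
blue [341.8 237.4] [ 323  219   39   38 1118] [473.   56.8  82. ]
red [271.2 135. ] [ 251  114   42   43 1376] [545.1 -26.9  82. ]
```

View pics/w0.png

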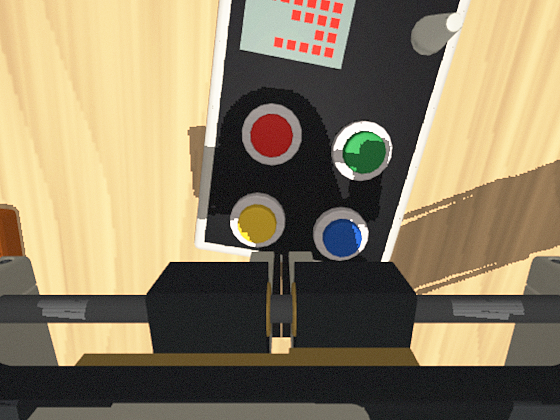

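The wrist view confirms yellow at (257,224), about (551,51), and green at (365,153), about (465,-20). Both match the fixed views. Next I press yellow.

```bash
cat > press.py <<'E'
from h import *
from plant import bot
def press(x,y,z_hi=105):
    bot.line_to([x,y,z_hi],200); bot.line_to([x,y,87],60); bot.pause(.15)
    f0=bot.read_state()['contact_force'][2]
    bot.line_to([x,y,78],30); z=78; log=[]
    while z>70:
        s=bot.read_state(); f=s['contact_force'][2]-f0
        log.append((round(s['t'],2),z,round(s['tcp_pos'][2],2),round(f,1)))
        if f>10: break
        z-=.7; bot.line_to([x,y,z],20)
    bot.pause(.4); s=bot.read_state()
    log.append((round(s['t'],2),'held',round(s['tcp_pos'][2],2),round(s['contact_force'][2]-f0,1)))
    bot.line_to([x,y,87],50); bot.line_to([x,y,130],200)
    print(*log,sep='\n'); print(bot.read_state()['t'],bot.read_state()['tcp_pos'])
E
python3 - <<'E'
from press import *
bot.line_to([551,51.5,130],200)
press(551,51.5)
E
```

```text
(5.9, 78, np.float64(78.26), np.float64(2.5))
(6.15, 77.3, np.float64(77.63), np.float64(3.9))
(6.4, 76.6, np.float64(76.77), np.float64(3.5))
(6.65, 75.89999999999999, np.float64(76.26), np.float64(6.6))
(6.9, 75.19999999999999, np.float64(76.15), np.float64(12.8))
(7.3, 'held', np.float64(76.17), np.float64(12.2))
8.05 [550.99465341  51.58013511 130.46820127]
```

Yellow hit its stop at z = 76.2 (12 N) and was held for about 0.6 s. Now green.

```bash
python3 - <<'E'
from press import *
bot.line_to([465.3,-20,130],200)
press(465.3,-20)
bot.line_to([465.3,-20,190],200)
bot.move_ptp([530,35,190],[np.cos(-.735),np.sin(-.735),0,0])
cv2.imwrite("pics/w1.png",bot.camera("wrist")[:,:,::-1]); print(bot.read_state()['t'])
E
```

```text
(10.08, 78, np.float64(78.2), np.float64(3.3))
(10.33, 77.3, np.float64(77.58), np.float64(2.6))
(10.58, 76.6, np.float64(76.73), np.float64(3.8))
(10.83, 75.89999999999999, np.float64(76.22), np.float64(7.2))
(11.08, 75.19999999999999, np.float64(76.05), np.float64(15.1))
(11.48, 'held', np.float64(76.08), np.float64(14.0))
12.2333 [465.17818904 -19.92977505 130.20855595]
13.1667
```

View pics/w1.png

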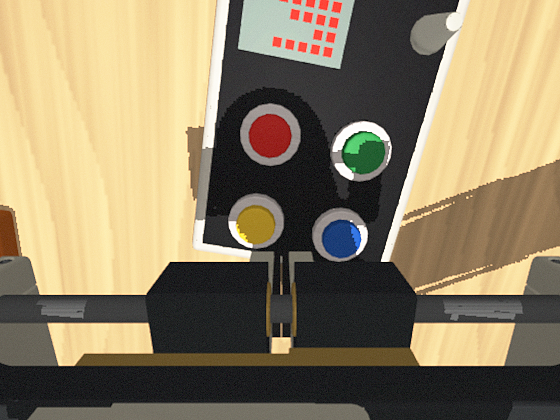

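The wrist view is unchanged: yellow at (256,224) and green at (365,152) are back up, and the box hasn't moved. I'm handing the job in.

```bash
python3 -c "
from plant import bot
print(bot.close_job())"
```

```text
the job is handed in; nothing more can be done
None
```

I pressed yellow and then green down to their stops, holding each for about 0.6 s; both came back up, blue and red were not pressed, and the job was handed in at about 13 s with the arm clear.

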